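# Move four pen barrels to the drying rack in the order of their caps

## Robot

A 7-joint arm with a two-finger parallel gripper is mounted at the origin on the work surface. World frame = base frame: x ahead of the robot, y to its left, z up, the work surface at z = 0. Lengths are in m, angles in rad, forces in N, time in s.
With the tool pointing down it reaches from about 0.4 to 0.85 m from the base axis. Payload 10.4 kg.
Tool frame: the origin (TCP) lies at the very end of the fingers, on their centre line; the grasp point (between the pads) lies 19 mm behind it; z points along the fingers, y is the direction in which the jaws open and shut (so a half turn about z gives the same grasp; the last joint's range is limited). The gripper opens to 87 mm and grips with 3 to 60 N. Pads are 19 mm wide; open, the fingers measure 117 mm over their backs; the gripper's body (75 mm by 190 mm) begins 51 mm behind the grasp point.
Start: joints at [-1.316, 0.332, -0.065, 1.46, 0.022, 1.35, -0.088], TCP at [0.171, 0.601, 0.223] pointing down, gripper open.
Joint ranges: [-2.6, 2.6], [-0.5, 2.12], [-1.47, 1.34], [0.16, 2.42], [-1.27, 4.41], [0.06, 2.06], [-2.6, 2.6]. Speed limits (rad/s): [2.22, 2.22, 2.79, 2.79, 3.14, 3.14, 3.14].

## Interface

Orientations are given as a unit quaternion [x, y, z, w].
In Python, from bench import read_state, imaging, r gives the robot as it stands. The module is installed in compiled form; this text tells all that it offers.
- The arm moves only by the tool move_arm, never from a script. Its argument "series" is a list of rows, each a list of 4 numbers: the shift along the tool's x, y, z in m, then the turn about the tool's z in rad. In form: [[x, y, z, roll], ...]. A call has 1 to 20 rows; each row is the pose to reach, as a shift and turn from the pose commanded when the call began, along the tool's axes at that moment; what a row does not reach only later rows make up. A row lasts 1/10 s, in which the tool goes at most 50 mm and 8.59 degrees, less where a joint would pass 70% of its speed; a pose out of reach is approached as far as the arm can. A call with a gripper value outside its range is refused whole. "claw" is the gripper's target within -1 to 1 (fully open at 1, half-way at 0, shut at -1), set as the call begins (left out, the last holds). The fingers move at their own pace and stop on an object; "newtons" is the grip in N (left out, the last holds). Time passes only in rows, so rows that repeat a pose let the fingers close. It gives the time, the measured TCP pose, the force and the opening at its end, in the units of the state.
- read_state(): the state, without advancing time (a new reading comes with each control period).
- imaging.camera(name): name is "scene" or "top" or "wrist"; returns (picture, depth): 480x640x3 uint8, red, green, blue; 480x640 float32, m along the optical axis (not along the pixel's ray), 0 where there is no reading.
- imaging.get_calibration(name): a dict with "camera_matrix" (3x3 intrinsics, pixels), "R" (3x3) and "t" (3): a world point X has camera coordinates R X + t. Camera axes: x right, y down, z forward; pixel columns grow to the right and rows downward; lengths in m; the calibration is good to about 2 mm. The wrist camera is an equidistant fisheye: a pixel r from the principal point sees the ray r / f radians off the axis. A picture is of the moment at which its call begins: read the wrist's pose just before it. get_calibration takes no time and is no camera call; for the wrist camera it gives the pose at the moment of the call.
- r.close_job(): hands the job in, once; it reports no verdict.
The state is a dict: "time": time; "joint_positions": joint angles; "joint_vel": joint speeds; "joint_torque": joint torques, N m; "ee_pos": TCP position; "eef_rot": TCP orientation; "ft_force": force on the tool from outside, world axes, zero at the start; "torque": the same for the moment, N m; "width": finger opening in m.
Only numpy, scipy, OpenCV 4.12 (cv2) and the standard library are available. Lean on these libraries where they do the work, as an engineer would, in place of code of your own. Each camera call takes 0.05 s, during which the arm holds its last target.

## Task

The four pen barrels on the bench rack have had their new sacs shellacked: move them to the empty drying rack in the same order, counting from the brass-knob end of each rack, so that every barrel can be found again for its own cap. Lower each one gently into its place, lying centrally across both notched rails, and leave the caps standing on their pegs.

Things in the scene. Friction and masses are not known exactly. Their poses are not given: they have to be found in the camera images.
- barrel_slender_mid (a point): Loose black slender, straight, flat-ended barrel, 11 mm thick, from 57.5 mm behind the point to 67 mm ahead of it (nib tip). The point is on its axis, where to grip (balance); x runs along it to the steel nib; plain round for 38 mm either side. Starts level across both rails of the bench rack, in line with its own cap. Barrels lie 50 mm apart, about 35 mm free between them.
- barrel_stout_mid (a point): Loose black stout barrel with a domed end, 15 mm thick, from 52 mm behind the point to 67 mm ahead of it (nib tip). The point is on its axis, where to grip (balance); x runs along it to the steel nib; plain round for 38 mm either side. Starts level across both rails of the bench rack, in line with its own cap. Barrels lie 50 mm apart, about 35 mm free between them.
- barrel_pointed_mid (a point): Loose black barrel with a long tapering pointed tail, 13.6 mm thick, from 66 mm behind the point to 67 mm ahead of it (nib tip). The point is on its axis, where to grip (balance); x runs along it to the steel nib; plain round for 38 mm either side. Starts level across both rails of the bench rack, in line with its own cap. Barrels lie 50 mm apart, about 35 mm free between them.
- barrel_knobbed_mid (a point): Loose black barrel with a narrower turning knob on its tail, 13 mm thick, from 60 mm behind the point to 67 mm ahead of it (nib tip). The point is on its axis, where to grip (balance); x runs along it to the steel nib; plain round for 38 mm either side. Starts level across both rails of the bench rack, in line with its own cap. Barrels lie 50 mm apart, about 35 mm free between them.
- cap_slender_mid (a point): Loose black hard rubber slender flat-topped cap, 14 mm thick, 60 mm tall, the cap of the slender barrel, standing mouth down over a brass peg of the bench rack; stays there. The point is on its axis, 30 mm above the rack's board (40 mm above the table).
- cap_stout_mid (a point): Loose black hard rubber stout domed cap, 18 mm thick, 51 mm tall, the cap of the stout barrel, standing mouth down over a brass peg of the bench rack; stays there. The point is on its axis, 30 mm above the rack's board (40 mm above the table).
- cap_pointed_mid (a point): Loose black hard rubber cap tapering to a point, 17 mm thick, 65 mm tall, the cap of the pointed barrel, standing mouth down over a brass peg of the bench rack; stays there. The point is on its axis, 30 mm above the rack's board (40 mm above the table).
- cap_knobbed_mid (a point): Loose black hard rubber cap with a narrower button on top, 16 mm thick, 56 mm tall, the cap of the knobbed barrel, standing mouth down over a brass peg of the bench rack; stays there. The point is on its axis, 30 mm above the rack's board (40 mm above the table).
- bench_rack: Fixed pale wooden rack: board 10 mm thick (x -45 to 106, y -104 to 138 mm), two 8 mm notched rails at x = -28 and 28 mm; caps on brass pegs at x = 92, tops up to 75 mm high. Four places at y = 75, 25, -25, -75 mm; barrels lie along x. Low brass knob on a dark end strip at x 0, y 123 (26 mm wide, top 26 mm high) marks the first end. Origin: on the table under the row's middle.
- drying_rack: Fixed, starts empty: same rails, knob, places and axes as the bench rack, no pegs, board x -45 to 45 mm. V notches: bottoms 36 mm, tooth tips 49 mm above the table, sides sloping 28 degrees, so a barrel let down within 10 mm rolls to the middle; seated, its axis is 42 to 45 mm high. Open between the rails down to the board. Origin: on the table, below the row's middle; y to the knob. Any yaw.
Mind the look-alikes: they are no part of the job. What is shaped like the part that bears barrel_slender_mid but purple is not meant.

How it is judged:
At the end, for the whole second after the job is handed in: Each barrel rests seated in both rails of the drying rack, in the place of the same number from the knob as its cap's on the bench rack: within 10 mm along the row, 15 mm of the rack's middle line, axis 37 to 49 mm up and within 0.15 rad of the rack's x (nib either way). No cap moved 12 mm (((y of cap_slender_mid in the frame of bench_rack between 0.06 and 0.09 m and y of barrel_slender_mid in the frame of drying_rack between 0.065 and 0.085 m) or (y of cap_slender_mid in the frame of bench_rack between 0.01 and 0.04 m and y of barrel_slender_mid in the frame of drying_rack between 0.015 and 0.035 m) or (y of cap_slender_mid in the frame of bench_rack between -0.04 and -0.01 m and y of barrel_slender_mid in the frame of drying_rack between -0.035 and -0.015 m) or (y of cap_slender_mid in the frame of bench_rack between -0.09 and -0.06 m and y of barrel_slender_mid in the frame of drying_rack between -0.085 and -0.065 m)) and x of barrel_slender_mid in the frame of drying_rack between -0.015 and 0.015 m and z of barrel_slender_mid in the frame of drying_rack between 0.037 and 0.049 m and angle between the x axis of each of barrel_slender_mid, barrel_stout_mid, barrel_pointed_mid, barrel_knobbed_mid and the x axis of drying_rack, either way round below 0.15 rad and linear speed of each of barrel_slender, barrel_stout, barrel_pointed, barrel_knobbed below 0.02 m/s and distance of each of cap_slender_mid, cap_stout_mid, cap_pointed_mid, cap_knobbed_mid from where it was at the start of the episode below 0.012 m and ((y of cap_stout_mid in the frame of bench_rack between 0.06 and 0.09 m and y of barrel_stout_mid in the frame of drying_rack between 0.065 and 0.085 m) or (y of cap_stout_mid in the frame of bench_rack between 0.01 and 0.04 m and y of barrel_stout_mid in the frame of drying_rack between 0.015 and 0.035 m) or (y of cap_stout_mid in the frame of bench_rack between -0.04 and -0.01 m and y of barrel_stout_mid in the frame of drying_rack between -0.035 and -0.015 m) or (y of cap_stout_mid in the frame of bench_rack between -0.09 and -0.06 m and y of barrel_stout_mid in the frame of drying_rack between -0.085 and -0.065 m)) and x of barrel_stout_mid in the frame of drying_rack between -0.015 and 0.015 m and z of barrel_stout_mid in the frame of drying_rack between 0.037 and 0.049 m and ((y of cap_pointed_mid in the frame of bench_rack between 0.06 and 0.09 m and y of barrel_pointed_mid in the frame of drying_rack between 0.065 and 0.085 m) or (y of cap_pointed_mid in the frame of bench_rack between 0.01 and 0.04 m and y of barrel_pointed_mid in the frame of drying_rack between 0.015 and 0.035 m) or (y of cap_pointed_mid in the frame of bench_rack between -0.04 and -0.01 m and y of barrel_pointed_mid in the frame of drying_rack between -0.035 and -0.015 m) or (y of cap_pointed_mid in the frame of bench_rack between -0.09 and -0.06 m and y of barrel_pointed_mid in the frame of drying_rack between -0.085 and -0.065 m)) and x of barrel_pointed_mid in the frame of drying_rack between -0.015 and 0.015 m and z of barrel_pointed_mid in the frame of drying_rack between 0.037 and 0.049 m and ((y of cap_knobbed_mid in the frame of bench_rack between 0.06 and 0.09 m and y of barrel_knobbed_mid in the frame of drying_rack between 0.065 and 0.085 m) or (y of cap_knobbed_mid in the frame of bench_rack between 0.01 and 0.04 m and y of barrel_knobbed_mid in the frame of drying_rack between 0.015 and 0.035 m) or (y of cap_knobbed_mid in the frame of bench_rack between -0.04 and -0.01 m and y of barrel_knobbed_mid in the frame of drying_rack between -0.035 and -0.015 m) or (y of cap_knobbed_mid in the frame of bench_rack between -0.09 and -0.06 m and y of barrel_knobbed_mid in the frame of drying_rack between -0.085 and -0.065 m)) and x of barrel_knobbed_mid in the frame of drying_rack between -0.015 and 0.015 m and z of barrel_knobbed_mid in the frame of drying_rack between 0.037 and 0.049 m); the robot touches nothing.
It fails at once if a cap is knocked or moved 12 mm or more (distance of any of cap_slender_mid, cap_stout_mid, cap_pointed_mid, cap_knobbed_mid from where it was at the start of the episode above 0.012 m).
It fails at once if a barrel is dropped or thrown: faster than 0.6 m/s while its middle is less than 70 mm above the table ((linear speed of barrel_slender above 0.6 m/s and height (world z) of barrel_slender_mid below 0.07 m) or (linear speed of barrel_stout above 0.6 m/s and height (world z) of barrel_stout_mid below 0.07 m) or (linear speed of barrel_pointed above 0.6 m/s and height (world z) of barrel_pointed_mid below 0.07 m) or (linear speed of barrel_knobbed above 0.6 m/s and height (world z) of barrel_knobbed_mid below 0.07 m)).
It also fails if it takes over 102 s, if anything falls off the work surface, if the arm or the gripper's body presses on something with over 40 N, if the wrist force passes 120 N, or if a joint passes its speed limit or range.

## Working session

There is one attempt and no reset: what is moved stays moved. The work goes in short steps, Python scripts to look and compute and a tool call to move; the robot and the scene stay as the last step left them, time stands still between calls to the robot, and variables do not carry over. Pictures are saved under pics/ and viewed, and the job is handed in when it is done.

Besides the shell and the picture viewer there is one more tool, called after "Request:" in YAML: its name, and indented under it one key for each argument. move_arm: Moves the arm, as the interface text tells. Its arguments: {"type":"object","properties":{"series":{"type":"array","items":{"type":"array","items":{"type":"number"}}},"claw":{"type":"number"},"newtons":{"type":"number"}},"required":["series"]}

```bash
mkdir -p pics; cat > h.py <<'E'
from bench import read_state, imaging, r
import numpy as np, cv2
def grab(n,tag):
    cal=imaging.get_calibration(n); p,d=imaging.camera(n)
    np.savez(f'{n}_{tag}.npz',p=p,d=d,K=cal['camera_matrix'],R=cal['R'],t=cal['t'])
    cv2.imwrite(f'pics/{n}_{tag}.png',p[:,:,::-1]); return p,d,cal
def load(n,tag): return np.load(f'{n}_{tag}.npz')
def plane(c,uv,z):
    K,R,t=c['K'],c['R'],c['t']
    ray=R.T@np.linalg.inv(K)@np.array([uv[0],uv[1],1.0]); o=-R.T@t
    return o+ray*(z-o[2])/ray[2]
def proj(c,X):
    q=c['K']@(c['R']@np.array(X)+c['t']); return q[:2]/q[2]
E
python3 - <<'E'
from h import *
print(read_state())
for n in('scene','top','wrist'):
    grab(n,'0'); c=load(n,'0'); print(n,c['K'].round(1).tolist(),c['R'].round(3).tolist(),c['t'].round(3))
E
```

```text
{'time': 0.0, 'joint_positions': array([-1.31558208,  0.33289546, -0.06471779,  1.46093979,  0.02158234,
        1.34991094, -0.08848112]), 'joint_vel': array([-0.00143674,  0.00144848, -0.00014398,  0.00105796, -0.0020272 ,
       -0.0006244 ,  0.0006326 ]), 'joint_torque': array([ 6.63166848e-04, -6.23262119e+01,  2.52011174e-02, -3.89901173e+01,
       -6.12834678e-02,  3.96447885e-02,  1.42121949e-04]), 'ee_pos': array([0.17129114, 0.60066031, 0.22173999]), 'eef_rot': array([ 1.38434680e-01,  9.90371298e-01, -7.25121217e-04, -7.88139392e-05]), 'ft_force': array([-0.67780931,  1.76959469,  0.01913941]), 'torque': array([-0.00156233,  0.00675105, -0.02564201]), 'width': 0.08731565603549504}
scene [[528.0, 0.0, 322.5], [0.0, 528.0, 244.6], [0.0, 0.0, 1.0]] [[-0.686, 0.727, -0.001], [0.601, 0.566, -0.564], [-0.41, -0.388, -0.826]] [ 0.347 -0.364  1.363]
top [[592.9, 0.0, 312.2], [0.0, 592.9, 244.2], [0.0, 0.0, 1.0]] [[0.013, -1.0, 0.026], [-0.987, -0.017, -0.16], [0.16, -0.024, -0.987]] [0.05  0.557 1.059]
wrist [[371.6, 0.0, 324.9], [0.0, 371.6, 235.3], [0.0, 0.0, 1.0]] [[0.276, 0.961, -0.001], [0.915, -0.262, 0.307], [0.295, -0.085, -0.952]] [-0.624 -0.037  0.394]
```

View pics/top_0.png

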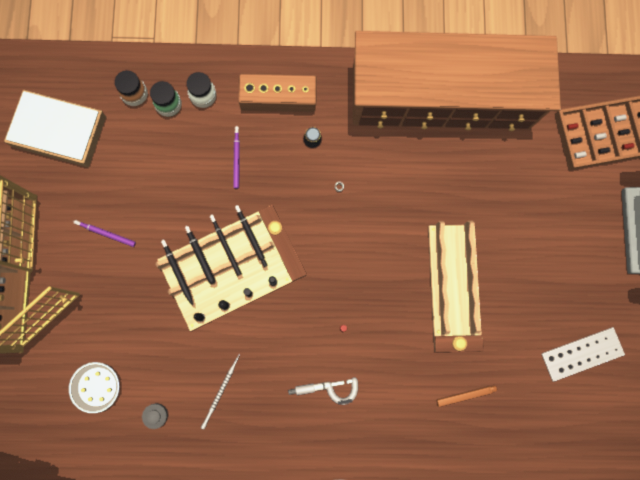

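View pics/scene_0.png

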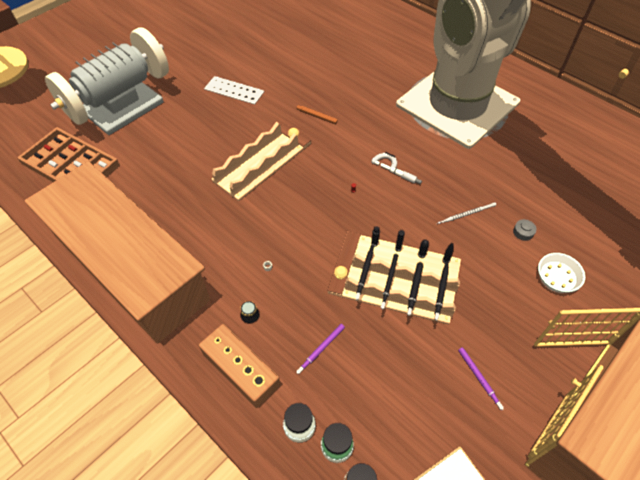

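View pics/wrist_0.png

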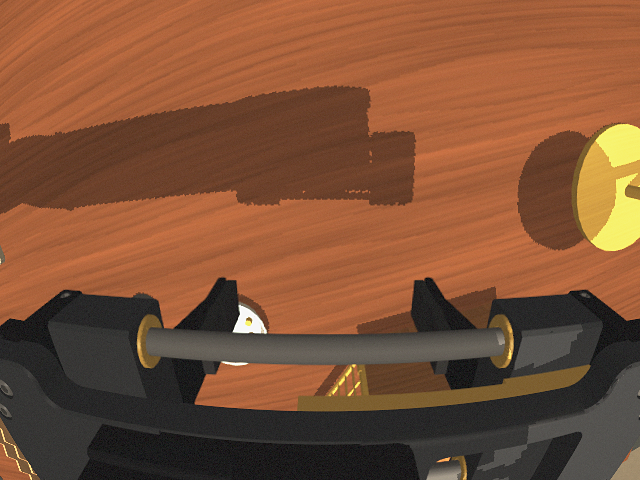

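```bash
python3 - <<'E'
from h import *
p=load('top','0')['p'][:,:,::-1]
a=cv2.resize(p[195:335,145:310],None,fx=4,fy=4,interpolation=cv2.INTER_CUBIC)
cv2.imwrite('pics/bench_z.png',a)
b=cv2.resize(p[215:355,410:500],None,fx=4,fy=4,interpolation=cv2.INTER_CUBIC)
cv2.imwrite('pics/dry_z.png',b)
E
```

```text
(no output)
```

View pics/bench_z.png

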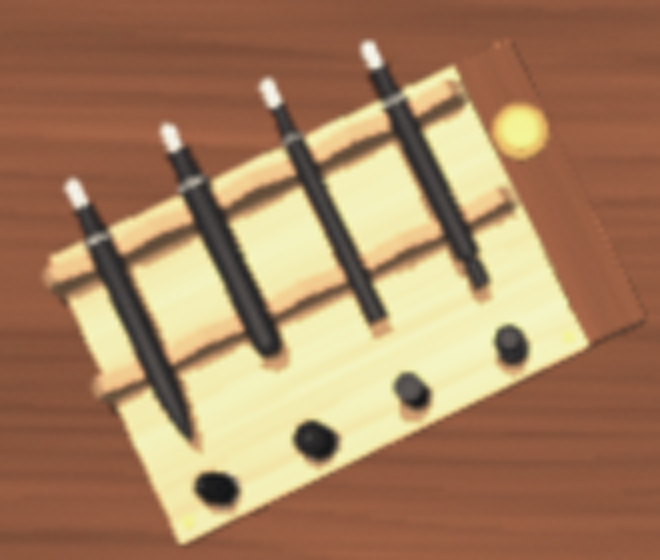

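View pics/dry_z.png

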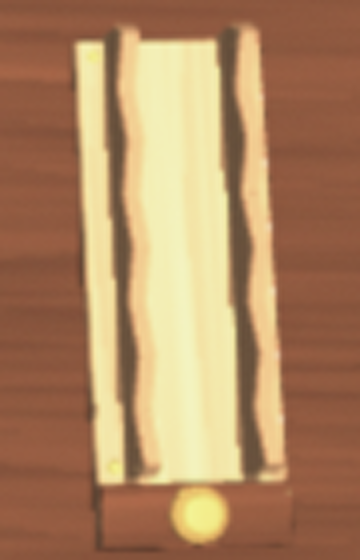

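```bash
cat > m.py <<'E'
from h import *
def cloud(c):
    d=c['d'];v,u=np.mgrid[:480,:640]
    K=c['K'];P=np.stack([(u-K[0,2])/K[0,0]*d,(v-K[1,2])/K[1,1]*d,d],-1)
    return (P-c['t'])@c['R']
def barrels(c,box,z=.0435):
    p=c['p'];hsv=cv2.cvtColor(p,cv2.COLOR_RGB2HSV)
    m=((p.max(2)<75)).astype(np.uint8)
    M=np.zeros_like(m);x0,y0,x1,y1=box;M[y0:y1,x0:x1]=m[y0:y1,x0:x1]
    return M
E
python3 - <<'E'
from m import *
c=load('top','0');W=cloud(c);p=c['p'].astype(int)
print('table z med',np.median(W[360:380,250:280,2]))
M=barrels(c,(155,195,305,330))
n,l,s,cc=cv2.connectedComponentsWithStats(M)
for i in range(1,n):
    if s[i,4]<25: continue
    ys,xs=np.where(l==i); P=np.array([plane(c,q,.0435)[:2] for q in zip(xs,ys)])
    mu=P.mean(0);U,S,Vt=np.linalg.svd(P-mu,full_matrices=False);a=Vt[0]; 
    if a[0]<0:a=-a
    t=(P-mu)@a; w=(P-mu)@np.array([-a[1],a[0]])
    print(s[i].tolist(),mu.round(4),'yaw',np.degrees(np.arctan2(a[1],a[0])).round(2),t.min().round(4),t.max().round(4),'w',(w.max()-w.min()).round(4))
# nibs
G=(p.min(2)>150)&(p.max(2)-p.min(2)<60);G[:195]=0;G[260:]=0;G[:,:155]=0;G[:,260:]=0
n,l,s,cc=cv2.connectedComponentsWithStats(G.astype(np.uint8))
for i in range(1,n):
    if s[i,4]<4: continue
    print('nib',s[i].tolist(),cc[i].round(1),plane(c,cc[i],.0435).round(4))
# knobs
h=cv2.cvtColor(c['p'],cv2.COLOR_RGB2HSV)
for nm,(x0,y0,x1,y1) in dict(b=(262,215,290,242),d=(448,335,474,352)).items():
    m=np.zeros((480,640),np.uint8);sub=h[y0:y1,x0:x1];m[y0:y1,x0:x1]=(sub[...,2]>150)&(sub[...,1]>110)&(sub[...,0]>18)
    n,l,s,cc=cv2.connectedComponentsWithStats(m);i=1+s[1:,4].argmax();print('knob',nm,s[i],cc[i],plane(c,cc[i],.022).round(4))
# boards and rails by depth
for nm,(x0,y0,x1,y1) in dict(b=(150,200,310,335),d=(420,212,495,358)).items():
    sub=W[y0:y1,x0:x1].reshape(-1,3);print(nm,np.histogram(sub[:,2],bins=np.arange(-.01,.085,.005))[0])
    for lo,hi in((.006,.014),(.034,.052)):
        q=sub[(sub[:,2]>lo)&(sub[:,2]<hi)][:,:2]
        rr=cv2.minAreaRect(q.astype(np.float32)*1000);print(lo,len(q),rr)
E
```

```text
table z med -0.00037969765825239586
[238, 212, 6, 7, 28] [0.609  0.1934] yaw 31.42 -0.006 0.0061 w 0.0079
[242, 221, 24, 45, 225] [0.5607 0.1683] yaw 26.85 -0.0502 0.0416 w 0.0117
[217, 230, 24, 45, 180] [0.5408 0.2142] yaw 27.13 -0.0466 0.0434 w 0.0099
[187, 232, 8, 8, 33] [0.5686 0.2843] yaw 42.82 -0.0063 0.0069 w 0.01
[191, 241, 24, 43, 247] [0.5212 0.26  ] yaw 27.32 -0.0441 0.0406 w 0.0132
[164, 247, 7, 7, 28] [0.5413 0.3261] yaw 40.69 -0.0065 0.0065 w 0.0077
[168, 255, 24, 48, 234] [0.4928 0.3015] yaw 27.26 -0.0524 0.0425 w 0.0122
[270, 280, 6, 6, 25] [0.4839 0.1299] yaw -66.46 -0.0051 0.0054 w 0.0089
[219, 301, 10, 9, 64] [0.4419 0.2186] yaw 61.15 -0.0085 0.0088 w 0.013
[194, 314, 10, 7, 56] [0.4193 0.2626] yaw 74.89 -0.0079 0.0082 w 0.0123
nib [235, 205, 5, 7, 22] [237.4 208.3] [0.6223 0.1995 0.0435]
nib [210, 215, 5, 7, 23] [212.1 217.9] [0.603  0.2459 0.0435]
nib [253, 225, 7, 9, 42] [256.7 229.2] [0.583  0.1623 0.0435]
nib [185, 226, 5, 7, 23] [187.1 228.9] [0.5813 0.2913 0.0435]
nib [230, 233, 19, 18, 152] [239.3 243.2] [0.5562 0.1938 0.0435]
nib [257, 235, 3, 5, 11] [258.
[... 325 characters left out ...]
91] [459.16483516 343.02197802] [ 0.3788 -0.218   0.022 ]
b [ 136 5758 5205 3247 3419  460  178  144   92  197  706 1267  514   62
   47   51   33    2]
0.006 6117 ((518.496826171875, 214.45169067382812), (252.59742736816406, 291.0539855957031), 1.1226308345794678)
0.034 2524 ((521.9186401367188, 231.89361572265625), (170.319580078125, 211.7599639892578), 27.325227737426758)
d [  86 2605 2216 1866 1948  348  266  194  209  421  440  281   24    0
    0    0    0    0]
0.006 3509 ((495.07183837890625, -218.82444763183594), (135.99374389648438, 263.84466552734375), 89.68428802490234)
0.034 1226 ((501.35205078125, -215.72093200683594), (211.44479370117188, 65.96411895751953), 1.821389079093933)
```

```bash
python3 - <<'E'
from m import *
c=load('top','0');W=cloud(c);p=c['p'].astype(int)
yaw=np.radians(27.15);a=np.array([np.cos(yaw),np.sin(yaw)]);b=np.array([np.sin(yaw),-np.cos(yaw)]) # b=rack y
names=['knobbed','slender','stout','pointed']
mu=np.array([[.5607,.1683],[.5408,.2142],[.5212,.26],[.4928,.3015]])
mu1=[(.5607,.1683),(.5408,.2142),(.5212,.26),(.4928,.3015)]
nib=np.array([(.6223,.1995),(.603,.2459),(.5813,.2913),(.5543,.3334)])
L=mu@b; k=np.array([75,25,-25,-75])/1000
print('lateral offs',(L-k).round(4),(nib@b-k).round(4)); print('nib axial',(nib@a).round(4),'knob',np.dot([.5904,.13],a),'knob lat',np.dot([.5904,.13],b)-.123)
# tip: extreme
for (x,y) in ((237,208),(212,218),(187,229),(163,243)):
    G=(p[y-8:y+8,x-8:x+8].min(2)>100)&((p.max(2)-p.min(2))[y-8:y+8,x-8:x+8]<60)
    ys,xs=np.where(G);P=np.array([plane(c,(u+x-8,v+y-8),.0435)[:2] for u,v in zip(xs,ys)]);t=P@a;print('tip',t.max().round(4))
# bench rails, drying rails: lines
for nm,box,ang,o in(('b',(150,200,310,335),207.15,(.534,.2394)),('d',(420,212,495,358),91.4,(.5014,-.2157))):
    x0,y0,x1,y1=box;sub=W[y0:y1,x0:x1].reshape(-1,3);sub=sub[(sub[:,2]>.036)&(sub[:,2]<.05)]
    A=np.radians(ang);R=np.array([[np.cos(A),np.sin(A)],[-np.sin(A),np.cos(A)]]);q=(sub[:,:2]-o)@R.T
    print(nm,'y',np.percentile(q[:,1],[0,1,50,99,100]).round(4))
    for s in(-1,1):
        w=q[(abs(q[:,0]-s*.028)<.009)&(abs(q[:,1])<.098)]
        if nm=='b':
            w=w[np.min(abs(w[:,1:2]-k),1)>.012]
        f=np.polyfit(w[:,1],w[:,0],1);print(nm,s,len(w),'x at0',f[1].round(4),'slope deg',np.degrees(f[0]).round(2))
E
```

```text
lateral offs [0.0311 0.0312 0.0315 0.0316] [0.0315 0.0314 0.0311 0.0313]
nib axial [0.6448 0.6488 0.6502 0.6454] knob 0.5846685401710529 knob lat 0.030736326657852975
tip 0.6516
tip 0.6564
tip 0.6569
tip 0.6532
b y [-0.104  -0.0994  0.0111  0.1023  0.1066]
b -1 276 x at0 -0.0284 slope deg 0.21
b 1 278 x at0 0.0274 slope deg 0.16
d y [-0.1052 -0.1023  0.0022  0.1041  0.106 ]
d -1 506 x at0 -0.0276 slope deg -0.32
d 1 489 x at0 0.0283 slope deg -0.44
```

```bash
cat > plan.py <<'E'
import sys
from h import *
def bench(s):
    y=np.radians(27.15);a=np.array([np.cos(y),np.sin(y)]);b=np.array([a[1],-a[0]])
    ax=[.5845,.587,.588,.5845][s-1]; return a*ax+b*(.0313+[.075,.025,-.025,-.075][s-1]),207.15
def dry(s,ox=0,oy=0):
    y=np.radians(91.8);x=np.array([np.cos(y),np.sin(y)]);yy=np.array([-x[1],x[0]])
    return np.array([.5013,-.2155])+x*ox+yy*(oy+[.075,.025,-.025,-.075][s-1]),91.8
def delta(xy,z,yaw):
    s=read_state();from scipy.spatial.transform import Rotation as Ro
    R=Ro.from_quat(s['eef_rot']).as_matrix();d=R.T@(np.r_[xy,z]-s['ee_pos'])
    cur=np.degrees(np.arctan2(R[1,0],R[0,0]));w=(yaw-cur+180)%360-180
    print('t',round(s['time'],2),'pos',s['ee_pos'].round(4),'yaw',round(cur,2),'tilt',R[2,2].round(4),'w',s['width'].round(4),'f',s['ft_force'].round(2),'j',s['joint_positions'].round(2))
    print('   target',np.r_[xy,z].round(4),'DELTA',d.round(4),'roll',round(-np.radians(w),4))
E
python3 -c "
from plan import *
delta(bench(1)[0],.13,bench(1)[1])"
```

```text
Traceback (most recent call last):
  File "plan.py", line 13, in delta
    print('t',round(s['time'],2),'pos',s['ee_pos'].round(4),'yaw',round(cur,2),'tilt',R[2,2].round(4),'w',s['width'].round(4),'f',s['ft_force'].round(2),'j',s['joint_positions'].round(2))
                                                                                                          ^^^^^^^^^^^^^^^^
AttributeError: 'float' object has no attribute 'round'
```

Things that could be taken for the barrels (top view): black barrels at (253,237) knobbed, (227,245) slender, (200,256) stout and (178,270) pointed. The purple look-alike pens are at (237,158) and (104,233), and the orange stick is at (467,396). In the close crop, the four on the pale rack with the knob at (275,228) are black and each is in line with a cap. From the knob the order is knobbed, slender, stout, pointed. The empty rack has its knob at (459,343).

```bash
sed -i "s/s\['width'\].round(4)/round(s['width'],4)/" plan.py
python3 -c "
from plan import *
delta(bench(1)[0],.13,bench(1)[1])"
```

```text
t 0.15 pos [0.1713 0.6008 0.222 ] yaw 164.08 tilt -1.0 w 0.0871 f [-0.28  0.07 -0.15] j [-1.32  0.33 -0.06  1.46  0.02  1.35 -0.09]
   target [0.5686 0.1721 0.13  ] DELTA [-0.4996 -0.3032  0.0923] roll -0.7516
```

Request:
move_arm:
  series:
    - [-0.01, -0.006, 0, -0.02]
    - [-0.035, -0.021, 0, -0.06]
    - [-0.07, -0.042, 0, -0.12]
    - [-0.105, -0.064, 0, -0.17]
    - [-0.14, -0.085, 0, -0.22]
    - [-0.175, -0.106, 0, -0.27]
    - [-0.21, -0.127, 0, -0.32]
    - [-0.245, -0.149, 0, -0.37]
    - [-0.28, -0.17, 0, -0.43]
    - [-0.315, -0.191, 0, -0.48]
    - [-0.35, -0.212, 0.01, -0.53]
    - [-0.385, -0.234, 0.03, -0.58]
    - [-0.42, -0.255, 0.05, -0.64]
    - [-0.455, -0.276, 0.07, -0.69]
    - [-0.48, -0.291, 0.085, -0.73]
    - [-0.495, -0.3, 0.092, -0.75]
    - [-0.4996, -0.3032, 0.0923, -0.7516]
    - [-0.4996, -0.3032, 0.0923, -0.7516]
    - [-0.4996, -0.3032, 0.0923, -0.7516]
  claw: -0.2
  newtons: 15

```text
time: 2.05
ee_pos: [0.5682, 0.1739, 0.1308]
eef_rot: [-0.235, 0.972, 0.0, 0.0]
ft_force: [-0.7, 0.5, -0.9]
width: 0.0349
```

```bash
python3 -c "
from plan import *
delta(bench(1)[0],.0245,bench(1)[1])
grab('wrist','1');grab('scene','1')"
```

```text
t 2.05 pos [0.5682 0.1739 0.1308] yaw -152.8 tilt -1.0 w 0.0349 f [-0.72  0.47 -0.94] j [-0.57  0.33  0.24  1.67 -0.09  1.15  1.74]
   target [0.5686 0.1721 0.0245] DELTA [ 0.0006 -0.0018  0.1063] roll 0.0009
```

View pics/wrist_1.png

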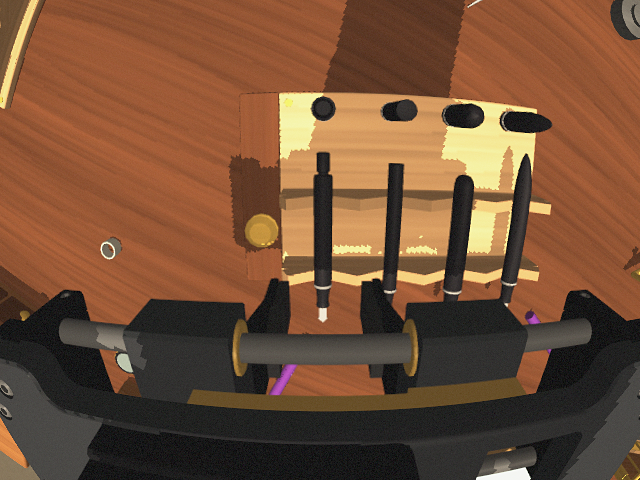

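The wrist view shows the knobbed barrel at (323,230), between the fingers at (275,300) and (375,300). The brass knob is at (261,230), and all four caps match their barrels in order.

```bash
python3 -c "
from plan import *
delta(bench(1)[0],.0245,bench(1)[1])"
```

```text
t 2.15 pos [0.5682 0.174  0.1309] yaw -152.76 tilt -1.0 w 0.0353 f [0.16 0.73 0.14] j [-0.57  0.33  0.24  1.67 -0.09  1.15  1.74]
   target [0.5686 0.1721 0.0245] DELTA [ 0.0006 -0.0019  0.1064] roll 0.0016
```

Request:
move_arm:
  series:
    - [0.0006, -0.0019, 0.01, 0.001]
    - [0.0006, -0.0019, 0.03, 0.001]
    - [0.0006, -0.0019, 0.05, 0.001]
    - [0.0006, -0.0019, 0.07, 0.001]
    - [0.0006, -0.0019, 0.085, 0.001]
    - [0.0006, -0.0019, 0.096, 0.001]
    - [0.0006, -0.0019, 0.103, 0.001]
    - [0.0006, -0.0019, 0.106, 0.001]
    - [0.0006, -0.0019, 0.106, 0.001]
    - [0.0006, -0.0019, 0.106, 0.001]

```text
time: 3.15
ee_pos: [0.5695, 0.1707, 0.0249]
eef_rot: [-0.234, 0.972, 0.0, 0.001]
ft_force: [-1.3, 0.6, 1.4]
width: 0.0346
```

```bash
python3 -c "
from plan import *
delta(bench(1)[0],.0245,bench(1)[1])
grab('wrist','2')"
```

```text
t 3.15 pos [0.5695 0.1707 0.0249] yaw -152.91 tilt -1.0 w 0.0346 f [-1.26  0.56  1.41] j [-0.55  0.45  0.22  1.76 -0.12  0.94  1.77]
   target [0.5686 0.1721 0.0245] DELTA [0.0001 0.0017 0.0004] roll -0.0011
```

View pics/wrist_2.png

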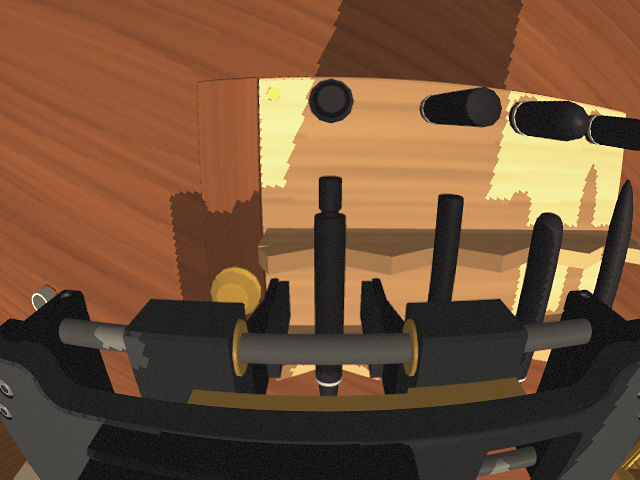

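The knobbed barrel at (330,260) is central between the fingers, within about 1.6 mm. Closing now.

Request:
move_arm:
  series:
    - [0, 0.0015, 0, 0]
    - [0, 0.0015, 0, 0]
    - [0, 0.0015, 0, 0]
    - [0, 0.0015, 0, 0]
    - [0, 0.0015, 0, 0]
    - [0, 0.0015, 0, 0]
  claw: -1

```text
time: 3.8
ee_pos: [0.5684, 0.172, 0.0244]
eef_rot: [-0.234, 0.972, 0.0, 0.0]
ft_force: [-0.2, 1.2, 1.3]
width: 0.0121
```

```bash
python3 -c "
from plan import *
delta(bench(1)[0],.0245,bench(1)[1])"
```

```text
t 3.8 pos [0.5684 0.172  0.0244] yaw -152.91 tilt -1.0 w 0.0121 f [-0.22  1.16  1.31] j [-0.55  0.45  0.22  1.76 -0.12  0.94  1.76]
   target [0.5686 0.1721 0.0245] DELTA [-0.0003  0.     -0.0001] roll -0.001
```

Request:
move_arm:
  series:
    - [0, 0, -0.005, 0]
    - [0, 0, -0.015, 0]
    - [0, 0, -0.03, 0]
    - [0, 0, -0.05, 0]
    - [0, 0, -0.075, 0]
    - [0, 0, -0.1, 0]
    - [0, 0, -0.115, 0]
    - [0, 0, -0.12, 0]
    - [0, 0, -0.12, 0]

```text
time: 4.7
ee_pos: [0.5685, 0.172, 0.1448]
eef_rot: [-0.234, 0.972, 0.0, 0.001]
ft_force: [0.5, -0.2, -0.1]
width: 0.0127
```

```bash
python3 -c "
from plan import *
delta(dry(1)[0],.13,dry(1)[1]); grab('wrist','3')"
```

```text
t 4.7 pos [0.5685 0.172  0.1448] yaw -152.91 tilt -1.0 w 0.0127 f [ 0.48 -0.16 -0.08] j [-0.57  0.32  0.24  1.66 -0.08  1.17  1.74]
   target [ 0.4263 -0.2179  0.13  ] DELTA [ 0.3041 -0.2823  0.0144] roll 2.0122
```

View pics/wrist_3.png

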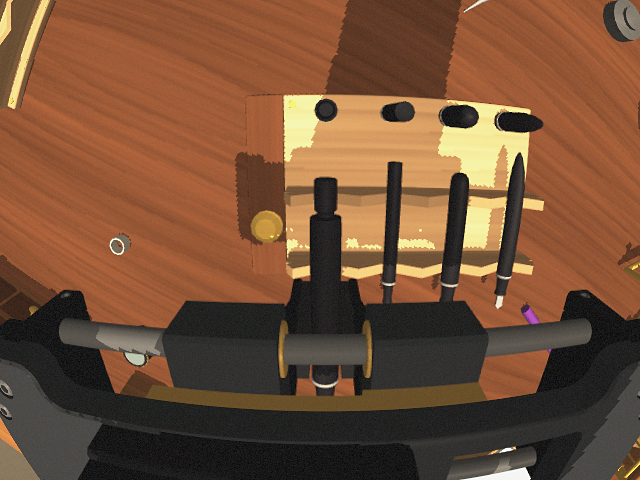

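Request:
move_arm:
  series:
    - [0.009, -0.008, 0, 0.06]
    - [0.03, -0.028, 0, 0.18]
    - [0.052, -0.048, 0, 0.31]
    - [0.073, -0.068, 0, 0.45]
    - [0.095, -0.088, 0, 0.59]
    - [0.117, -0.108, 0, 0.73]
    - [0.138, -0.128, 0, 0.87]
    - [0.16, -0.148, 0, 1.01]
    - [0.181, -0.168, 0, 1.15]
    - [0.203, -0.188, 0, 1.29]
    - [0.225, -0.208, 0, 1.43]
    - [0.246, -0.228, 0, 1.57]
    - [0.268, -0.248, 0, 1.71]
    - [0.287, -0.266, 0, 1.85]
    - [0.3, -0.278, 0.005, 1.96]
    - [0.3041, -0.2823, 0.0144, 2.0122]
    - [0.3041, -0.2823, 0.0144, 2.0122]
    - [0.3041, -0.2823, 0.0144, 2.0122]
    - [0.3041, -0.2823, 0.0144, 2.0122]

```text
time: 6.65
ee_pos: [0.4266, -0.2169, 0.1297]
eef_rot: [0.695, 0.719, -0.0, -0.0]
ft_force: [0.3, 0.1, -0.6]
width: 0.0121
```

```bash
python3 -c "
from plan import *
delta(dry(1)[0],.026,dry(1)[1]); grab('wrist','4')"
```

```text
t 6.65 pos [ 0.4266 -0.2169  0.1297] yaw 92.0 tilt -1.0 w 0.0121 f [ 0.32  0.08 -0.63] j [-0.28  0.08  0.69  1.98 -0.06  1.09  0.47]
   target [ 0.4263 -0.2179  0.026 ] DELTA [-0.001  -0.0003  0.1037] roll 0.0034
```

View pics/wrist_4.png

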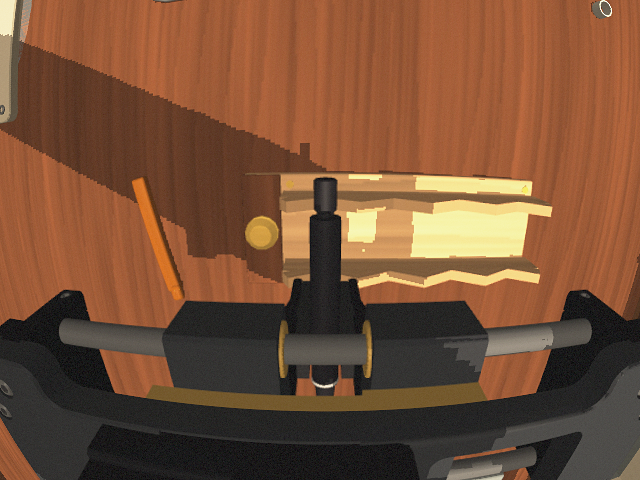

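The barrel is level over the first place (knob at (261,232) beside it), the same geometry as at the pick. Lowering.

Request:
move_arm:
  series:
    - [-0.001, 0, 0.01, 0.003]
    - [-0.001, 0, 0.03, 0.003]
    - [-0.001, 0, 0.05, 0.003]
    - [-0.001, 0, 0.07, 0.003]
    - [-0.001, 0, 0.08, 0.003]
    - [-0.001, 0, 0.088, 0.003]
    - [-0.001, 0, 0.094, 0.003]
    - [-0.001, 0, 0.099, 0.003]
    - [-0.001, 0, 0.102, 0.003]
    - [-0.001, 0, 0.104, 0.003]
    - [-0.001, 0, 0.104, 0.003]
    - [-0.001, 0, 0.104, 0.003]

```text
time: 7.9
ee_pos: [0.4264, -0.219, 0.026]
eef_rot: [0.697, 0.717, 0.0, 0.0]
ft_force: [-0.3, 0.3, 0.6]
width: 0.0126
```

```bash
python3 -c "
from plan import *
delta(dry(1)[0],.025,dry(1)[1]); grab('wrist','5')"
```

```text
t 7.9 pos [ 0.4264 -0.219   0.026 ] yaw 91.62 tilt -1.0 w 0.0126 f [-0.31  0.33  0.57] j [-0.22  0.27  0.66  2.07 -0.22  0.87  0.6 ]
   target [ 0.4263 -0.2179  0.025 ] DELTA [0.0011 0.     0.001 ] roll -0.0031
```

View pics/wrist_5.png

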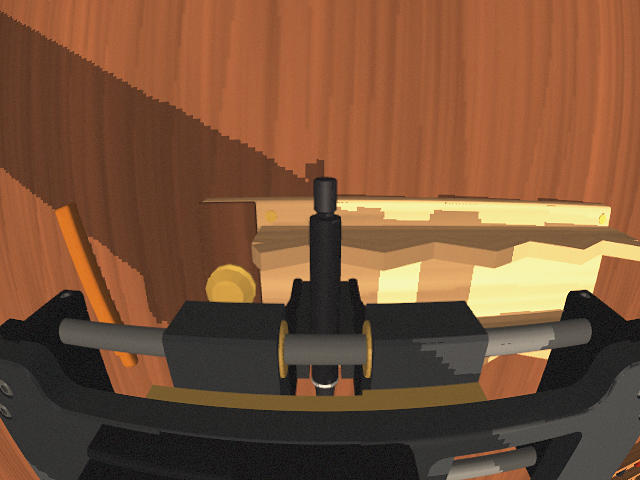

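The barrel lies in the first notch of the far rail. It needs 1–2 mm more down, then the jaws open partway.

Request:
move_arm:
  series:
    - [0.001, 0, 0.0005, 0]
    - [0.001, 0, 0.001, 0]
    - [0.001, 0, 0.0015, 0]
    - [0.001, 0, 0.0015, 0]

```text
time: 8.35
ee_pos: [0.4263, -0.2178, 0.0247]
eef_rot: [0.697, 0.717, 0.0, -0.0]
ft_force: [-2.7, 1.4, 6.4]
width: 0.0122
```

Request:
move_arm:
  series:
    - [0, 0, 0, 0]
    - [0, 0, 0, 0]
    - [0, 0, 0, 0]
    - [0, 0, -0.003, 0]
    - [0, 0, -0.015, 0]
    - [0, 0, -0.035, 0]
    - [0, 0, -0.06, 0]
    - [0, 0, -0.09, 0]
    - [0, 0, -0.115, 0]
    - [0, 0, -0.12, 0]
    - [0, 0, -0.12, 0]
  claw: -0.2

```text
time: 9.45
ee_pos: [0.4267, -0.2181, 0.1454]
eef_rot: [0.697, 0.717, 0.001, 0.001]
ft_force: [0.1, 0.2, -0.7]
width: 0.0348
```

```bash
python3 -c "
from plan import *
delta(bench(2)[0],.13,bench(2)[1]); grab('wrist','6')"
```

```text
t 9.45 pos [ 0.4267 -0.2181  0.1454] yaw 91.63 tilt -1.0 w 0.0348 f [ 0.09  0.23 -0.75] j [-0.3   0.06  0.7   1.97 -0.04  1.13  0.46]
   target [0.548  0.2178 0.13  ] DELTA [0.4323 0.1336 0.0157] roll -2.0163
```

View pics/wrist_6.png

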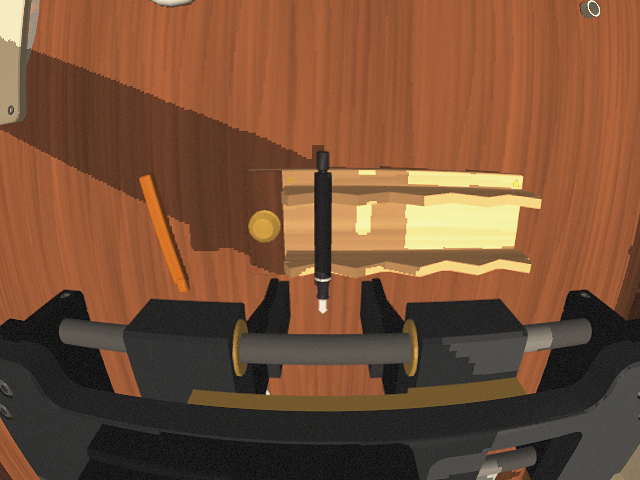

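Barrel 1 is seated across both rails at (323,230), next to the knob. Next the slender barrel.

Request:
move_arm:
  series:
    - [0.01, 0.003, 0, -0.06]
    - [0.037, 0.011, 0, -0.18]
    - [0.068, 0.021, 0, -0.31]
    - [0.099, 0.031, 0, -0.45]
    - [0.13, 0.04, 0, -0.59]
    - [0.161, 0.05, 0, -0.73]
    - [0.192, 0.059, 0, -0.87]
    - [0.223, 0.069, 0, -1.01]
    - [0.254, 0.078, 0, -1.15]
    - [0.285, 0.088, 0, -1.29]
    - [0.316, 0.098, 0, -1.43]
    - [0.347, 0.107, 0, -1.57]
    - [0.378, 0.117, 0, -1.71]
    - [0.405, 0.125, 0, -1.85]
    - [0.425, 0.131, 0.007, -1.96]
    - [0.4323, 0.1336, 0.0157, -2.0163]
    - [0.4323, 0.1336, 0.0157, -2.0163]
    - [0.4323, 0.1336, 0.0157, -2.0163]
    - [0.4323, 0.1336, 0.0157, -2.0163]

```text
time: 11.4
ee_pos: [0.5475, 0.2168, 0.1286]
eef_rot: [-0.233, 0.972, -0.0, -0.0]
ft_force: [-0.3, 0.2, 0.5]
width: 0.0349
```

```bash
python3 -c "
from plan import *
delta(bench(2)[0],.0235,bench(2)[1]); grab('wrist','7')"
```

```text
t 11.4 pos [0.5475 0.2168 0.1286] yaw -153.0 tilt -1.0 w 0.0349 f [-0.27  0.17  0.47] j [-0.64  0.32  0.23  1.69 -0.08  1.14  1.65]
   target [0.548  0.2178 0.0235] DELTA [-0.001   0.0006  0.1051] roll -0.0027
```

View pics/wrist_7.png

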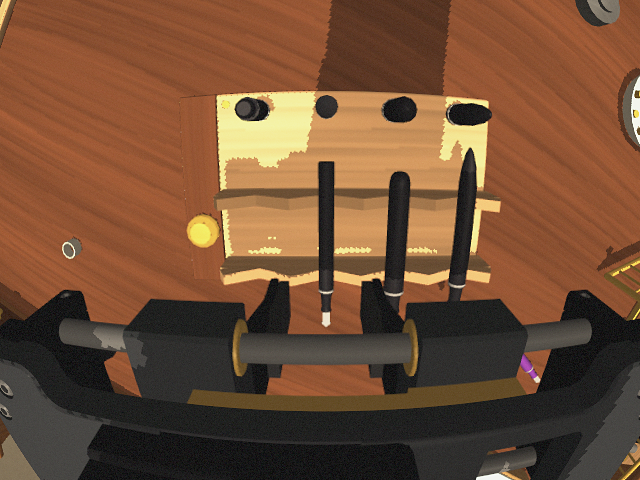

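The slender, flat-ended barrel is at (326,230), central between the fingers, with its cap behind it at (327,106). Lowering, then closing.

Request:
move_arm:
  series:
    - [-0.001, 0.0006, 0.01, -0.002]
    - [-0.001, 0.0006, 0.03, -0.002]
    - [-0.001, 0.0006, 0.05, -0.002]
    - [-0.001, 0.0006, 0.07, -0.002]
    - [-0.001, 0.0006, 0.085, -0.002]
    - [-0.001, 0.0006, 0.096, -0.002]
    - [-0.001, 0.0006, 0.102, -0.002]
    - [-0.001, 0.0006, 0.105, -0.002]
    - [-0.001, 0.0006, 0.105, -0.002]
    - [-0.001, 0.0006, 0.105, -0.002]

```text
time: 12.45
ee_pos: [0.5485, 0.2192, 0.0243]
eef_rot: [-0.236, 0.972, 0.0, 0.001]
ft_force: [-0.0, 0.6, 0.4]
width: 0.035
```

```bash
python3 -c "
from plan import *
delta(bench(2)[0],.0235,bench(2)[1])"
```

```text
t 12.45 pos [0.5485 0.2192 0.0243] yaw -152.74 tilt -1.0 w 0.035 f [-0.05  0.56  0.37] j [-0.63  0.45  0.21  1.77 -0.11  0.94  1.67]
   target [0.548  0.2178 0.0235] DELTA [ 0.0011 -0.001   0.0008] roll 0.002
```

Request:
move_arm:
  series:
    - [0.001, -0.001, 0.0005, 0.002]
    - [0.001, -0.001, 0.0005, 0.002]
    - [0.001, -0.001, 0.0005, 0.002]
    - [0.001, -0.001, 0.0005, 0.002]
    - [0.001, -0.001, 0.0005, 0.002]
    - [0.001, -0.001, 0.0005, 0.002]
  claw: -1

```text
time: 13.05
ee_pos: [0.5477, 0.2177, 0.0233]
eef_rot: [-0.235, 0.972, 0.0, 0.0]
ft_force: [0.2, -1.1, 0.4]
width: 0.0102
```

```bash
python3 -c "
from plan import *
delta(dry(2)[0],.0235,dry(2)[1])"
```

```text
t 13.05 pos [0.5477 0.2177 0.0233] yaw -152.85 tilt -1.0 w 0.0102 f [ 0.22 -1.11  0.41] j [-0.63  0.45  0.21  1.77 -0.11  0.94  1.67]
   target [ 0.4763 -0.2163  0.0235] DELTA [ 2.616e-01 -3.536e-01 -3.000e-04] roll 2.0133
```

Request:
move_arm:
  series:
    - [0, 0, -0.005, 0]
    - [0, 0, -0.015, 0]
    - [0, 0, -0.03, 0]
    - [0, 0, -0.05, 0]
    - [0, 0, -0.075, 0]
    - [0, 0, -0.1, 0]
    - [0, 0, -0.115, 0]
    - [0, 0, -0.12, 0]
    - [0, 0, -0.12, 0]

```text
time: 13.95
ee_pos: [0.5478, 0.2177, 0.1437]
eef_rot: [-0.235, 0.972, 0.0, 0.0]
ft_force: [0.1, 0.3, 0.4]
width: 0.01
```

```bash
python3 -c "
from plan import *
delta(dry(2)[0],.13,dry(2)[1]); grab('wrist','8')"
```

```text
t 13.95 pos [0.5478 0.2177 0.1437] yaw -152.85 tilt -1.0 w 0.01 f [0.08 0.29 0.36] j [-0.65  0.31  0.23  1.67 -0.08  1.17  1.65]
   target [ 0.4763 -0.2163  0.13  ] DELTA [ 0.2617 -0.3536  0.0133] roll 2.0133
```

View pics/wrist_8.png

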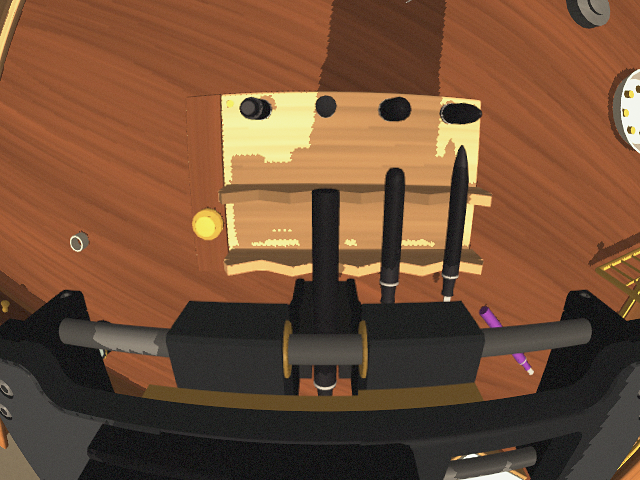

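The slender barrel is held level at (326,250).

Request:
move_arm:
  series:
    - [0.007, -0.01, 0, 0.06]
    - [0.025, -0.034, 0, 0.18]
    - [0.043, -0.058, 0, 0.31]
    - [0.062, -0.084, 0, 0.45]
    - [0.081, -0.109, 0, 0.59]
    - [0.1, -0.135, 0, 0.73]
    - [0.118, -0.16, 0, 0.87]
    - [0.137, -0.185, 0, 1.01]
    - [0.155, -0.21, 0, 1.15]
    - [0.174, -0.235, 0, 1.29]
    - [0.193, -0.26, 0, 1.43]
    - [0.211, -0.285, 0, 1.57]
    - [0.23, -0.311, 0, 1.71]
    - [0.247, -0.333, 0, 1.85]
    - [0.258, -0.348, 0.005, 1.96]
    - [0.2617, -0.3536, 0.0133, 2.0133]
    - [0.2617, -0.3536, 0.0133, 2.0133]
    - [0.2617, -0.3536, 0.0133, 2.0133]
    - [0.2617, -0.3536, 0.0133, 2.0133]

```text
time: 15.9
ee_pos: [0.4765, -0.2152, 0.1297]
eef_rot: [0.695, 0.719, 0.0, -0.0]
ft_force: [-1.0, 0.1, 1.2]
width: 0.0104
```

```bash
python3 -c "
from plan import *
delta(dry(2)[0],.0265,dry(2)[1]); grab('wrist','9')"
```

```text
t 15.9 pos [ 0.4765 -0.2152  0.1297] yaw 92.0 tilt -1.0 w 0.0104 f [-0.96  0.07  1.21] j [-0.3   0.21  0.72  1.88 -0.16  1.11  0.51]
   target [ 0.4763 -0.2163  0.0265] DELTA [-0.0012 -0.0002  0.1032] roll 0.0035
```

View pics/wrist_9.png

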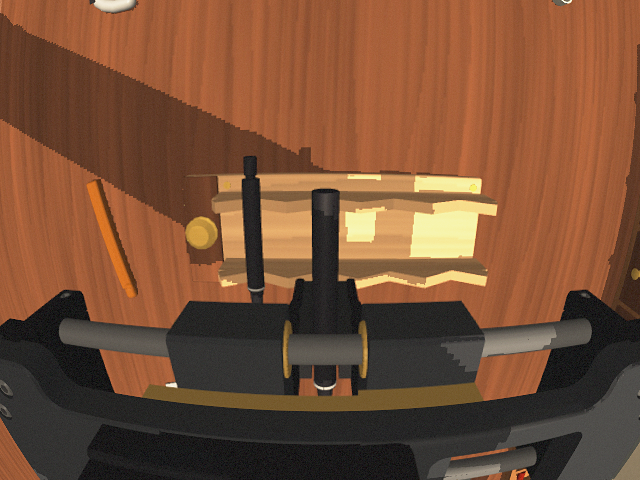

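Over the second place; the placed knobbed barrel at (253,220) is clear.

Request:
move_arm:
  series:
    - [0, 0, 0.01, 0.002]
    - [0, 0, 0.03, 0.002]
    - [0, 0, 0.05, 0.002]
    - [0, 0, 0.07, 0.002]
    - [0, 0, 0.08, 0.002]
    - [0, 0, 0.088, 0.002]
    - [0, 0, 0.094, 0.002]
    - [0, 0, 0.098, 0.002]
    - [0, 0, 0.101, 0.002]
    - [0, 0, 0.103, 0.002]
    - [0, 0, 0.103, 0.002]
    - [0, 0, 0.103, 0.002]

```text
time: 17.15
ee_pos: [0.4763, -0.2165, 0.0271]
eef_rot: [0.697, 0.717, 0.0, 0.0]
ft_force: [0.3, -0.5, 0.3]
width: 0.0106
```

```bash
python3 -c "
from plan import *
delta(dry(2)[0],.0245,dry(2)[1])"
```

```text
t 17.15 pos [ 0.4763 -0.2165  0.0271] yaw 91.68 tilt -1.0 w 0.0106 f [ 0.32 -0.51  0.3 ] j [-0.24  0.37  0.67  1.96 -0.29  0.9   0.61]
   target [ 0.4763 -0.2163  0.0245] DELTA [0.0002 0.     0.0026] roll -0.002
```

Request:
move_arm:
  series:
    - [0, 0, 0.001, 0]
    - [0, 0, 0.002, 0]
    - [0, 0, 0.0028, 0]
    - [0, 0, 0.0028, 0]

```text
time: 17.55
ee_pos: [0.4761, -0.2164, 0.0239]
eef_rot: [0.697, 0.717, -0.0, -0.0]
ft_force: [0.4, -0.5, 0.3]
width: 0.0103
```

Request:
move_arm:
  series:
    - [0, 0, 0, 0]
    - [0, 0, 0, 0]
    - [0, 0, 0, 0]
    - [0, 0, -0.003, 0]
    - [0, 0, -0.015, 0]
    - [0, 0, -0.035, 0]
    - [0, 0, -0.06, 0]
    - [0, 0, -0.09, 0]
    - [0, 0, -0.115, 0]
    - [0, 0, -0.12, 0]
    - [0, 0, -0.12, 0]
  claw: -0.2

```text
time: 18.65
ee_pos: [0.4767, -0.2166, 0.1452]
eef_rot: [0.697, 0.717, 0.001, 0.001]
ft_force: [-0.5, 0.4, 0.2]
width: 0.0351
```

```bash
python3 -c "
from plan import *
delta(bench(3)[0],.13,bench(3)[1]); grab('wrist','10')"
```

```text
t 18.65 pos [ 0.4767 -0.2166  0.1452] yaw 91.69 tilt -1.0 w 0.0351 f [-0.47  0.44  0.23] j [-0.32  0.19  0.74  1.86 -0.14  1.14  0.5 ]
   target [0.5261 0.2627 0.13  ] DELTA [0.4776 0.0635 0.0154] roll -2.0152
```

View pics/wrist_10.png

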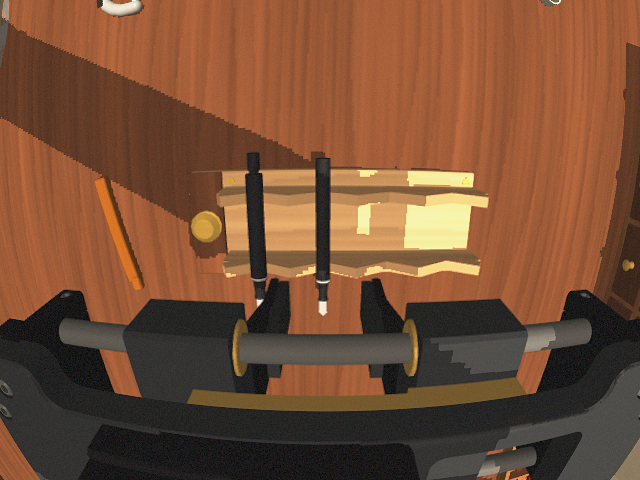

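The slender barrel is seated at (323,235) in place 2, beside the knobbed one at (257,220). Next the stout barrel.

Request:
move_arm:
  series:
    - [0.011, 0.001, 0, -0.06]
    - [0.04, 0.005, 0, -0.18]
    - [0.075, 0.01, 0, -0.31]
    - [0.109, 0.014, 0, -0.45]
    - [0.143, 0.019, 0, -0.59]
    - [0.177, 0.024, 0, -0.73]
    - [0.212, 0.028, 0, -0.87]
    - [0.246, 0.033, 0, -1.01]
    - [0.281, 0.037, 0, -1.15]
    - [0.315, 0.042, 0, -1.29]
    - [0.35, 0.047, 0, -1.43]
    - [0.384, 0.051, 0, -1.57]
    - [0.418, 0.056, 0, -1.71]
    - [0.448, 0.06, 0, -1.85]
    - [0.47, 0.062, 0.007, -1.96]
    - [0.4776, 0.0635, 0.0154, -2.0152]
    - [0.4776, 0.0635, 0.0154, -2.0152]
    - [0.4776, 0.0635, 0.0154, -2.0152]
    - [0.4776, 0.0635, 0.0154, -2.0152]

```text
time: 20.6
ee_pos: [0.5257, 0.2616, 0.1286]
eef_rot: [-0.233, 0.972, -0.0, -0.0]
ft_force: [-0.3, 0.0, -0.3]
width: 0.0348
```

```bash
python3 -c "
from plan import *
delta(bench(3)[0],.0255,bench(3)[1]); grab('wrist','11')"
```

```text
t 20.6 pos [0.5257 0.2616 0.1286] yaw -153.02 tilt -1.0 w 0.0348 f [-0.28  0.02 -0.3 ] j [-0.72  0.32  0.21  1.69 -0.07  1.14  1.56]
   target [0.5261 0.2627 0.0255] DELTA [-0.0008  0.0008  0.1031] roll -0.0029
```

View pics/wrist_11.png

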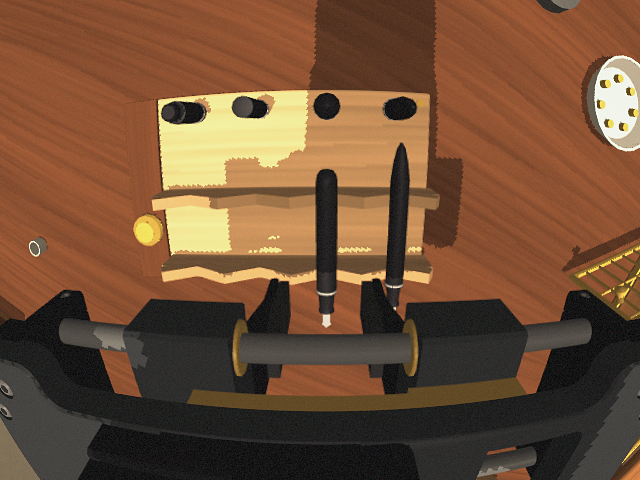

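The stout domed barrel at (326,230) is centred between the fingers.

Request:
move_arm:
  series:
    - [0, 0, 0.01, -0.002]
    - [0, 0, 0.03, -0.002]
    - [0, 0, 0.05, -0.002]
    - [0, 0, 0.07, -0.002]
    - [0, 0, 0.085, -0.002]
    - [0, 0, 0.095, -0.002]
    - [0, 0, 0.101, -0.002]
    - [0, 0, 0.103, -0.002]
    - [0, 0, 0.103, -0.002]
    - [0, 0, 0.103, -0.002]

```text
time: 21.65
ee_pos: [0.526, 0.2631, 0.0264]
eef_rot: [-0.236, 0.972, 0.0, 0.001]
ft_force: [0.3, 0.7, -0.2]
width: 0.0349
```

```bash
python3 -c "
from plan import *
delta(bench(3)[0],.0255,bench(3)[1])"
```

```text
t 21.65 pos [0.526  0.2631 0.0264] yaw -152.74 tilt -1.0 w 0.0349 f [ 0.35  0.7  -0.17] j [-0.7   0.44  0.2   1.77 -0.1   0.94  1.58]
   target [0.5261 0.2627 0.0255] DELTA [ 0.0001 -0.0004  0.0009] roll 0.0019
```

Request:
move_arm:
  series:
    - [0, 0, 0.0005, 0.002]
    - [0, 0, 0.0005, 0.002]
    - [0, 0, 0.0005, 0.002]
    - [0, 0, 0.0005, 0.002]
    - [0, 0, 0.0005, 0.002]
    - [0, 0, 0.0005, 0.002]
  claw: -1

```text
time: 22.25
ee_pos: [0.5257, 0.2627, 0.0253]
eef_rot: [-0.235, 0.972, -0.0, 0.0]
ft_force: [0.6, -1.4, 2.3]
width: 0.0144
```

Request:
move_arm:
  series:
    - [0, 0, -0.005, 0]
    - [0, 0, -0.015, 0]
    - [0, 0, -0.03, 0]
    - [0, 0, -0.05, 0]
    - [0, 0, -0.075, 0]
    - [0, 0, -0.1, 0]
    - [0, 0, -0.115, 0]
    - [0, 0, -0.12, 0]
    - [0, 0, -0.12, 0]

```text
time: 23.15
ee_pos: [0.5257, 0.263, 0.1457]
eef_rot: [-0.235, 0.972, 0.0, 0.0]
ft_force: [-0.2, 0.6, -0.9]
width: 0.0141
```

```bash
python3 -c "
from plan import *
delta(dry(3)[0],.13,dry(3)[1]); grab('wrist','12')"
```

```text
t 23.15 pos [0.5257 0.263  0.1457] yaw -152.85 tilt -1.0 w 0.0141 f [-0.24  0.59 -0.87] j [-0.72  0.3   0.22  1.67 -0.07  1.17  1.56]
   target [ 0.5263 -0.2147  0.13  ] DELTA [ 0.2175 -0.4253  0.0153] roll 2.0132
```

View pics/wrist_12.png

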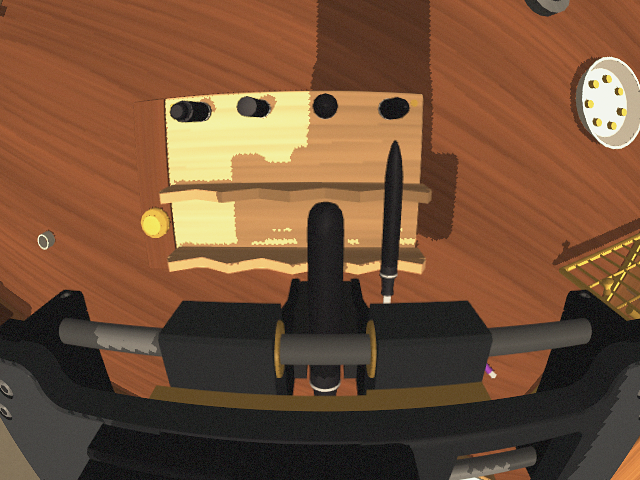

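The stout barrel is held level at (326,250).

Request:
move_arm:
  series:
    - [0.006, -0.012, 0, 0.06]
    - [0.02, -0.04, 0, 0.18]
    - [0.036, -0.07, 0, 0.31]
    - [0.052, -0.101, 0, 0.45]
    - [0.067, -0.131, 0, 0.59]
    - [0.083, -0.162, 0, 0.73]
    - [0.098, -0.192, 0, 0.87]
    - [0.114, -0.222, 0, 1.01]
    - [0.129, -0.253, 0, 1.15]
    - [0.145, -0.283, 0, 1.29]
    - [0.16, -0.313, 0, 1.43]
    - [0.176, -0.344, 0, 1.57]
    - [0.191, -0.374, 0, 1.71]
    - [0.205, -0.4, 0, 1.85]
    - [0.214, -0.418, 0.005, 1.96]
    - [0.2175, -0.4253, 0.0153, 2.0132]
    - [0.2175, -0.4253, 0.0153, 2.0132]
    - [0.2175, -0.4253, 0.0153, 2.0132]
    - [0.2175, -0.4253, 0.0153, 2.0132]

```text
time: 25.1
ee_pos: [0.5264, -0.2134, 0.1297]
eef_rot: [0.695, 0.719, 0.0, -0.0]
ft_force: [0.5, 1.2, 0.9]
width: 0.0145
```

```bash
python3 -c "
from plan import *
delta(dry(3)[0],.0285,dry(3)[1]); grab('wrist','13')"
```

```text
t 25.1 pos [ 0.5264 -0.2134  0.1297] yaw 92.01 tilt -1.0 w 0.0145 f [0.52 1.16 0.88] j [-0.3   0.33  0.73  1.76 -0.24  1.14  0.54]
   target [ 0.5263 -0.2147  0.0285] DELTA [-1.400e-03 -1.000e-04  1.012e-01] roll 0.0036
```

View pics/wrist_13.png

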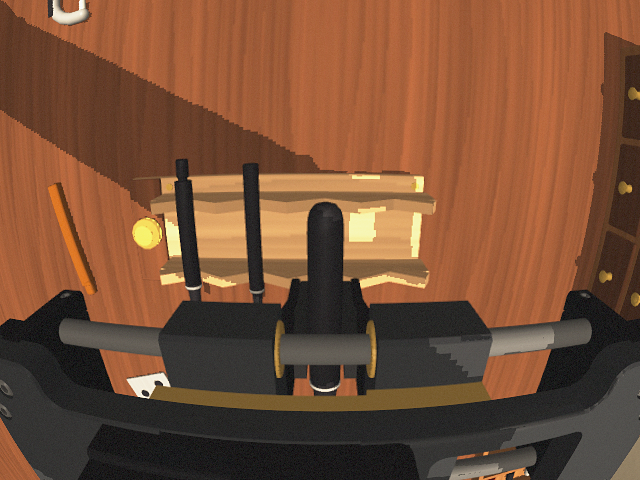

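Over the third place; the placed barrels at (187,225) and (253,225) are clear.

Request:
move_arm:
  series:
    - [0, 0, 0.01, 0.002]
    - [0, 0, 0.03, 0.002]
    - [0, 0, 0.05, 0.002]
    - [0, 0, 0.068, 0.002]
    - [0, 0, 0.078, 0.002]
    - [0, 0, 0.086, 0.002]
    - [0, 0, 0.092, 0.002]
    - [0, 0, 0.097, 0.002]
    - [0, 0, 0.1, 0.002]
    - [0, 0, 0.101, 0.002]
    - [0, 0, 0.101, 0.002]
    - [0, 0, 0.101, 0.002]

```text
time: 26.35
ee_pos: [0.5263, -0.215, 0.0291]
eef_rot: [0.697, 0.717, 0.0, 0.0]
ft_force: [-0.9, -0.0, -0.4]
width: 0.0139
```

```bash
python3 -c "
from plan import *
delta(dry(3)[0],.026,dry(3)[1])"
```

```text
t 26.35 pos [ 0.5263 -0.215   0.0291] yaw 91.68 tilt -1.0 w 0.0139 f [-0.88 -0.01 -0.39] j [-0.24  0.47  0.67  1.84 -0.35  0.95  0.62]
   target [ 0.5263 -0.2147  0.026 ] DELTA [0.0003 0.     0.0031] roll -0.0021
```

Request:
move_arm:
  series:
    - [0, 0, 0.001, 0]
    - [0, 0, 0.002, 0]
    - [0, 0, 0.003, 0]
    - [0, 0, 0.003, 0]

```text
time: 26.75
ee_pos: [0.5261, -0.2148, 0.0258]
eef_rot: [0.697, 0.717, 0.0, -0.0]
ft_force: [-0.0, -0.3, -0.2]
width: 0.0145
```

Request:
move_arm:
  series:
    - [0, 0, 0, 0]
    - [0, 0, 0, 0]
    - [0, 0, 0, 0]
    - [0, 0, -0.003, 0]
    - [0, 0, -0.015, 0]
    - [0, 0, -0.035, 0]
    - [0, 0, -0.06, 0]
    - [0, 0, -0.09, 0]
    - [0, 0, -0.115, 0]
    - [0, 0, -0.12, 0]
    - [0, 0, -0.12, 0]
  claw: -0.2

```text
time: 27.85
ee_pos: [0.5266, -0.2151, 0.1471]
eef_rot: [0.697, 0.717, 0.001, 0.001]
ft_force: [0.3, -0.2, 0.3]
width: 0.0351
```

```bash
python3 -c "
from plan import *
delta(bench(4)[0],.13,bench(4)[1]); grab('wrist','14')"
```

```text
t 27.85 pos [ 0.5266 -0.2151  0.1471] yaw 91.68 tilt -1.0 w 0.0351 f [ 0.35 -0.21  0.29] j [-0.31  0.31  0.74  1.75 -0.23  1.17  0.53]
   target [0.5002 0.3056 0.13  ] DELTA [ 0.5212 -0.0112  0.017 ] roll -2.0153
```

View pics/wrist_14.png

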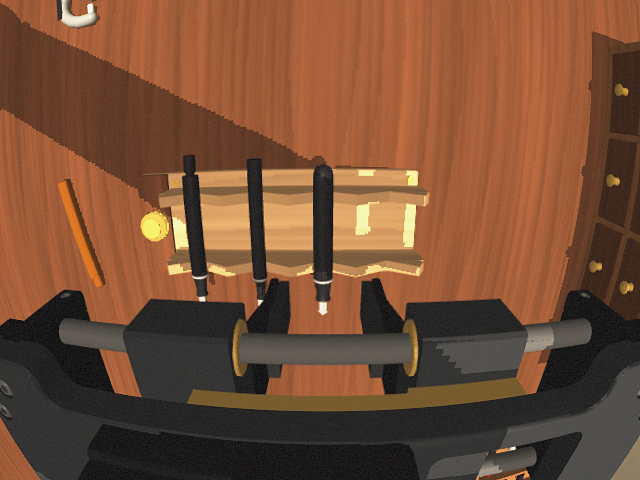

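The stout barrel is seated at (323,235) in place 3. Last, the pointed one.

Request:
move_arm:
  series:
    - [0.012, 0, 0, -0.06]
    - [0.044, -0.001, 0, -0.18]
    - [0.081, -0.002, 0, -0.31]
    - [0.119, -0.003, 0, -0.45]
    - [0.156, -0.003, 0, -0.59]
    - [0.194, -0.004, 0, -0.73]
    - [0.231, -0.005, 0, -0.87]
    - [0.269, -0.006, 0, -1.01]
    - [0.306, -0.007, 0, -1.15]
    - [0.344, -0.007, 0, -1.29]
    - [0.381, -0.008, 0, -1.43]
    - [0.419, -0.009, 0, -1.57]
    - [0.456, -0.01, 0, -1.71]
    - [0.489, -0.011, 0, -1.85]
    - [0.513, -0.011, 0.007, -1.96]
    - [0.5212, -0.0112, 0.017, -2.0153]
    - [0.5212, -0.0112, 0.017, -2.0153]
    - [0.5212, -0.0112, 0.017, -2.0153]
    - [0.5212, -0.0112, 0.017, -2.0153]

```text
time: 29.8
ee_pos: [0.4998, 0.3049, 0.1291]
eef_rot: [-0.234, 0.972, -0.0, 0.0]
ft_force: [0.0, 0.2, -0.1]
width: 0.0344
```

```bash
python3 -c "
from plan import *
delta(bench(4)[0],.0248,bench(4)[1]); grab('wrist','15')"
```

```text
t 29.8 pos [0.4998 0.3049 0.1291] yaw -152.95 tilt -1.0 w 0.0344 f [ 0.02  0.19 -0.06] j [-0.79  0.31  0.2   1.7  -0.07  1.14  1.47]
   target [0.5002 0.3056 0.0248] DELTA [-0.0007  0.0005  0.1043] roll -0.0018
```

View pics/wrist_15.png

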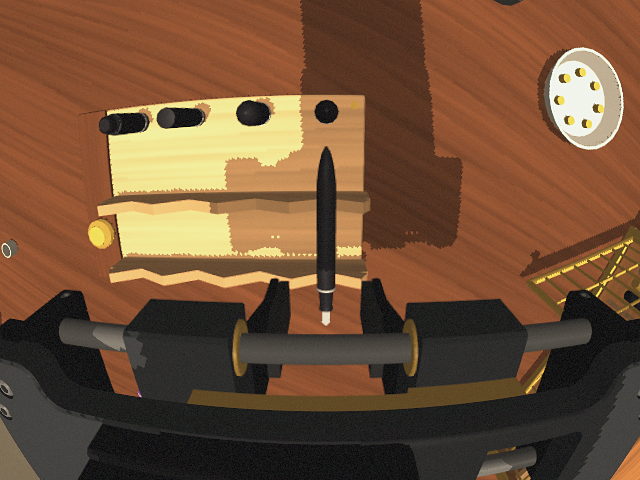

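The pointed barrel is at (326,230), centred between the fingers, with its cap at (326,111).

Request:
move_arm:
  series:
    - [0, 0, 0.01, -0.001]
    - [0, 0, 0.03, -0.001]
    - [0, 0, 0.05, -0.001]
    - [0, 0, 0.07, -0.001]
    - [0, 0, 0.085, -0.001]
    - [0, 0, 0.096, -0.001]
    - [0, 0, 0.102, -0.001]
    - [0, 0, 0.1045, -0.001]
    - [0, 0, 0.1045, -0.001]
    - [0, 0, 0.1045, -0.001]

```text
time: 30.85
ee_pos: [0.5, 0.306, 0.025]
eef_rot: [-0.235, 0.972, 0.0, 0.001]
ft_force: [-0.4, 0.1, -0.3]
width: 0.0348
```

```bash
python3 -c "
from plan import *
delta(bench(4)[0],.0248,bench(4)[1])"
```

```text
t 30.85 pos [0.5   0.306 0.025] yaw -152.8 tilt -1.0 w 0.0348 f [-0.4   0.05 -0.27] j [-0.78  0.44  0.19  1.78 -0.1   0.94  1.49]
   target [0.5002 0.3056 0.0248] DELTA [ 0.     -0.0004  0.0002] roll 0.0009
```

Request:
move_arm:
  series:
    - [0, 0, 0.0005, 0]
    - [0, 0, 0.0005, 0]
    - [0, 0, 0.0005, 0]
    - [0, 0, 0.0005, 0]
    - [0, 0, 0.0005, 0]
    - [0, 0, 0.0005, 0]
  claw: -1

```text
time: 31.45
ee_pos: [0.4998, 0.3056, 0.024]
eef_rot: [-0.235, 0.972, -0.0, 0.0]
ft_force: [-0.1, -2.1, 2.0]
width: 0.0129
```

Request:
move_arm:
  series:
    - [0, 0, -0.005, 0]
    - [0, 0, -0.015, 0]
    - [0, 0, -0.03, 0]
    - [0, 0, -0.05, 0]
    - [0, 0, -0.075, 0]
    - [0, 0, -0.1, 0]
    - [0, 0, -0.115, 0]
    - [0, 0, -0.12, 0]
    - [0, 0, -0.12, 0]

```text
time: 32.35
ee_pos: [0.4997, 0.3059, 0.1444]
eef_rot: [-0.235, 0.972, 0.0, 0.0]
ft_force: [0.3, 0.4, 0.6]
width: 0.0131
```

```bash
python3 -c "
from plan import *
delta(dry(4)[0],.13,dry(4)[1]); grab('wrist','16')"
```

```text
t 32.35 pos [0.4997 0.3059 0.1444] yaw -152.79 tilt -1.0 w 0.0131 f [0.26 0.36 0.56] j [-0.8   0.3   0.2   1.68 -0.07  1.17  1.47]
   target [ 0.5763 -0.2131  0.13  ] DELTA [ 0.1693 -0.4966  0.014 ] roll 2.0144
```

View pics/wrist_16.png

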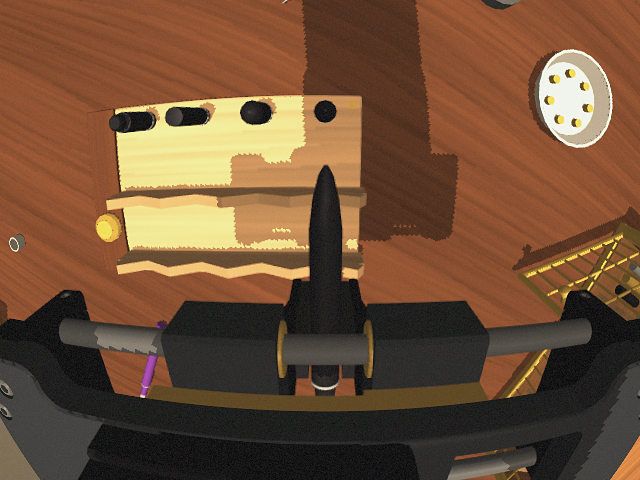

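The pointed barrel is held level at (325,240), and all four caps still stand.

Request:
move_arm:
  series:
    - [0.005, -0.014, 0, 0.06]
    - [0.016, -0.046, 0, 0.18]
    - [0.028, -0.082, 0, 0.31]
    - [0.04, -0.117, 0, 0.45]
    - [0.052, -0.153, 0, 0.59]
    - [0.064, -0.188, 0, 0.73]
    - [0.076, -0.224, 0, 0.87]
    - [0.088, -0.259, 0, 1.01]
    - [0.101, -0.295, 0, 1.15]
    - [0.113, -0.33, 0, 1.29]
    - [0.125, -0.366, 0, 1.43]
    - [0.137, -0.401, 0, 1.57]
    - [0.149, -0.436, 0, 1.71]
    - [0.159, -0.467, 0, 1.85]
    - [0.167, -0.489, 0.005, 1.96]
    - [0.1693, -0.4966, 0.014, 2.0144]
    - [0.1693, -0.4966, 0.014, 2.0144]
    - [0.1693, -0.4966, 0.014, 2.0144]
    - [0.1693, -0.4966, 0.014, 2.0144]

```text
time: 34.3
ee_pos: [0.5762, -0.2122, 0.1297]
eef_rot: [0.695, 0.719, 0.0, -0.0]
ft_force: [-0.1, 0.5, 0.1]
width: 0.0128
```

```bash
python3 -c "
from plan import *
delta(dry(4)[0],.0275,dry(4)[1]); grab('wrist','17')"
```

```text
t 34.3 pos [ 0.5762 -0.2122  0.1297] yaw 91.94 tilt -1.0 w 0.0128 f [-0.08  0.53  0.07] j [-0.29  0.45  0.73  1.64 -0.32  1.18  0.56]
   target [ 0.5763 -0.2131  0.0275] DELTA [-1.000e-03  1.000e-04  1.022e-01] roll 0.0025
```

View pics/wrist_17.png

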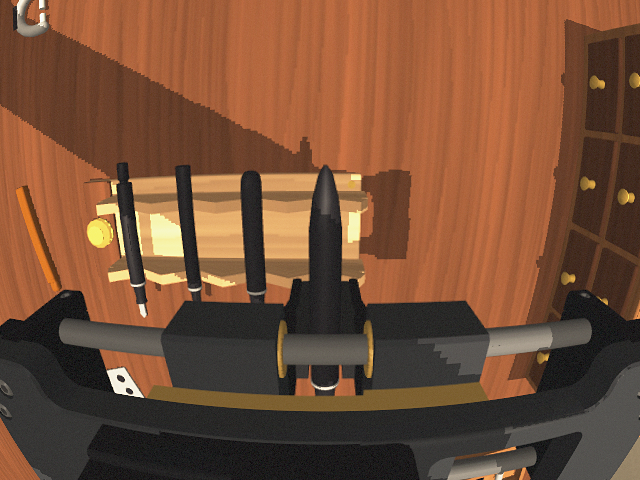

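Over the fourth place; the drawers' front is well clear of the gripper.

Request:
move_arm:
  series:
    - [0, 0, 0.01, 0.002]
    - [0, 0, 0.03, 0.002]
    - [0, 0, 0.05, 0.002]
    - [0, 0, 0.068, 0.002]
    - [0, 0, 0.078, 0.002]
    - [0, 0, 0.086, 0.002]
    - [0, 0, 0.092, 0.002]
    - [0, 0, 0.097, 0.002]
    - [0, 0, 0.1, 0.002]
    - [0, 0, 0.102, 0.002]
    - [0, 0, 0.102, 0.002]
    - [0, 0, 0.102, 0.002]

```text
time: 35.55
ee_pos: [0.5762, -0.2133, 0.0281]
eef_rot: [0.697, 0.717, 0.0, 0.0]
ft_force: [-0.0, -0.1, -0.4]
width: 0.013
```

```bash
python3 -c "
from plan import *
delta(dry(4)[0],.0248,dry(4)[1])"
```

```text
t 35.55 pos [ 0.5762 -0.2133  0.0281] yaw 91.68 tilt -1.0 w 0.013 f [-0.05 -0.06 -0.39] j [-0.24  0.57  0.67  1.72 -0.41  1.    0.61]
   target [ 0.5763 -0.2131  0.0248] DELTA [0.0002 0.     0.0033] roll -0.0022
```

Request:
move_arm:
  series:
    - [0, 0, 0.001, 0]
    - [0, 0, 0.002, 0]
    - [0, 0, 0.003, 0]
    - [0, 0, 0.003, 0]

```text
time: 35.95
ee_pos: [0.576, -0.2133, 0.0246]
eef_rot: [0.697, 0.717, -0.0, -0.0]
ft_force: [0.4, -0.1, -0.6]
width: 0.0132
```

Request:
move_arm:
  series:
    - [0, 0, 0, 0]
    - [0, 0, 0, 0]
    - [0, 0, 0, 0]
    - [0, 0, -0.003, 0]
    - [0, 0, -0.015, 0]
    - [0, 0, -0.035, 0]
    - [0, 0, -0.06, 0]
    - [0, 0, -0.09, 0]
    - [0, 0, -0.125, 0]
    - [0, 0, -0.16, 0]
    - [0, 0, -0.18, 0]
    - [0, 0, -0.18, 0]
  claw: -0.2

```text
time: 37.15
ee_pos: [0.5773, -0.2143, 0.2091]
eef_rot: [0.697, 0.717, 0.002, 0.002]
ft_force: [1.1, 0.2, 0.7]
width: 0.0346
```

Request:
move_arm:
  series:
    - [0.02, 0, 0, 0]
    - [0.05, 0, 0, 0]
    - [0.09, 0, 0, 0]
    - [0.13, 0, 0, 0]
    - [0.17, 0, 0, 0]
    - [0.2, 0, 0, 0]
    - [0.21, 0, 0, 0]
    - [0.21, 0, 0, 0]

```text
time: 37.95
ee_pos: [0.5696, -0.002, 0.2045]
eef_rot: [0.696, 0.718, -0.0, -0.0]
ft_force: [0.2, -0.4, -0.2]
width: 0.0348
```

```bash
python3 - <<'E'
from m import *
print(read_state()['time'],read_state()['ee_pos'])
for n in('top','scene'): grab(n,'f')
for n,b in(('top',(150,195,500,355)),('scene',(200,110,470,330))):
    p=load(n,'f')['p'][:,:,::-1][b[1]:b[3],b[0]:b[2]]
    cv2.imwrite(f'pics/{n}_fz.png',cv2.resize(p,None,fx=2.2,fy=2.2,interpolation=cv2.INTER_CUBIC))
E
```

```text
37.95 [ 0.56964632 -0.00198537  0.20452286]
```

View pics/top_fz.png

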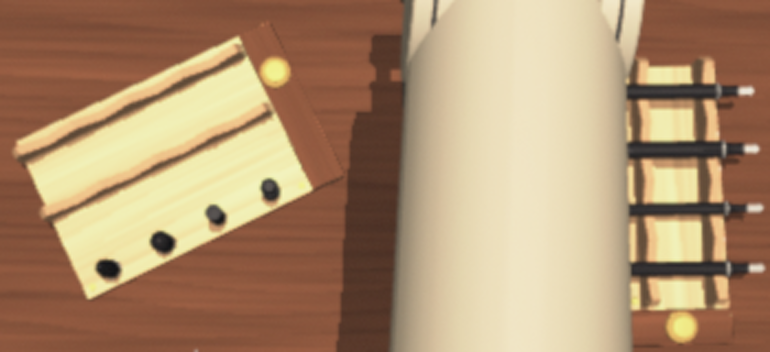

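View pics/scene_fz.png

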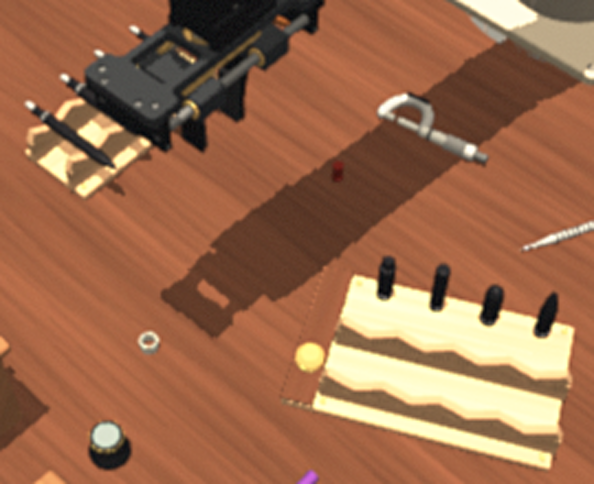

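The caps all stand and the barrels appear seated, but the arm still hides part of the rack. I'll clear it and measure.

Request:
move_arm:
  series:
    - [0.02, 0, 0, 0]
    - [0.05, 0, 0, 0]
    - [0.09, 0, 0, 0]
    - [0.13, 0, 0, 0]
    - [0.17, 0, 0, 0]
    - [0.19, 0, 0, 0]
    - [0.2, 0, 0, 0]
    - [0.2, 0, 0, 0]

```text
time: 38.85
ee_pos: [0.5644, 0.1957, 0.2047]
eef_rot: [0.697, 0.717, -0.0, 0.0]
ft_force: [-0.4, -0.9, 0.2]
width: 0.0349
```

```bash
python3 - <<'E'
from m import *
from plan import dry
grab('top','g');c=load('top','g');p=c['p'].astype(int)
cv2.imwrite('pics/top_gz.png',cv2.resize(c['p'][200:360,390:530][:,:,::-1],None,fx=3.5,fy=3.5,interpolation=cv2.INTER_CUBIC))
A=np.radians(91.8);x=np.array([np.cos(A),np.sin(A)]);y=np.array([-x[1],x[0]]);o=np.array([.5013,-.2155])
M=np.zeros((480,640),np.uint8);M[205:340,410:520]=(p.max(2)<75)[205:340,410:520]
W=np.where((p.min(2)>100)&(p.max(2)-p.min(2)<60),1,0)
for s,k in enumerate((.075,.025,-.025,-.075)):
    def near(m):
        ys,xs=np.where(m);P=np.array([plane(c,q,.0435)[:2] for q in zip(xs,ys)])-o
        return np.c_[P@x,P@y]
    Q=near(M);Q=Q[abs(Q[:,1]-k)<.009];
    q2=np.zeros_like(M);q2[205:340,470:520]=W[205:340,470:520];N=near(q2);N=N[(abs(N[:,1]-k)<.008)&(N[:,0]<-.05)]
    f=np.polyfit(Q[:,0],Q[:,1],1)
    print(s+1,'y0',f[1].round(4),'ang',np.degrees(f[0]).round(2),'tail x',Q[:,0].max().round(4),'tip x',N[:,0].min().round(4),'mid from tip',(N[:,0].min()+.067).round(4))
E
```

```text
1 y0 0.0751 ang -0.19 tail x 0.0623 tip x -0.0657 mid from tip 0.0013
2 y0 0.025 ang 0.27 tail x 0.0599 tip x -0.0673 mid from tip -0.0003
3 y0 -0.0255 ang -0.34 tail x 0.0516 tip x -0.067 mid from tip 0.0
4 y0 -0.0753 ang 0.16 tail x 0.0641 tip x -0.0665 mid from tip 0.0005
```

View pics/top_gz.png

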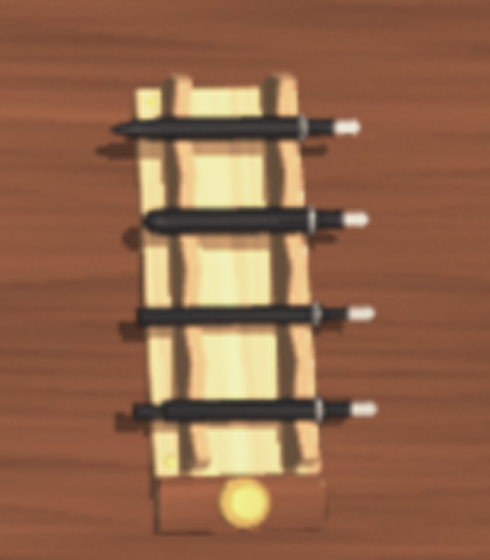

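From the knob at (245,503), the crop shows knobbed (y 409), slender (315), stout (220) and pointed (127). All are central and parallel to the rack's x axis. Handing in.

```bash
python3 -c "
from h import *
print(r.close_job(), read_state()['time'])"
```

```text
the job is handed in; nothing more can be done
the job is handed in; nothing more can be done
```

I moved all four barrels to the drying rack in their original order from the knob end: knobbed, slender, stout, pointed. I handed the job in at about 39 s of the 102 s allowed.

- **Barrel positions:** in the last top view each barrel was within about 0.5 mm of its place along the row. Each was also within about 1.5 mm of the rack's middle line and 0.4° of its axis.
- **Seating height:** I did not measure this directly. The barrels lie straight across both rails in the pictures, and I released each one at about its pick-up height.
- **Caps:** all four stood on their pegs in the last pictures. I checked that by eye and did not measure them.
- **Contact and failures:** the arm was clear of everything at hand-in. The highest contact force I read was about 6 N down, when the first barrel seated. No check failed or disagreed.

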